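# Open the filling press: spin off its crank cap

### The job

In the pastry kitchen, open the filling press so that it can be refilled: crank its screw cap anticlockwise, as seen from above, letting it climb as it turns, until the thread lets go; lift the cap clear of the neck without wrenching it, and stand it upright in the middle of the empty square metal tray.

Things in the scene. Friction and masses are not known exactly. Their poses are not given: they have to be found in the camera images.
- cap: loose steel crank cap screwed on the press, 0.2 kg: skirt 73 mm wide, 37 high, on it a bar 140 x 18 mm, top 45 mm up, white grip at one end, counterweight 14 mm high at the other. Origin: centre of open underside; z up, x to the grip. Anticlockwise from above it rises 10 mm a turn (1 mm play), free after two turns (1/3 turn more does no harm); then loose, skirt 12 mm over the neck.
- crank_grip (a point): centre of the upright white plastic spinner grip on the cap's bar: 18 mm across, 55 mm tall (27 mm up and down from here), 60 mm from the screw axis along the cap's x, 74 mm above the cap's origin; axes as the cap's. It spins freely, so a gripper holding it can circle the screw axis without turning itself. The freed cap can be carried by it, held with 40 N or more.
- press: the filling press, fixed: upright steel cylinder 112 mm across at the foot, 100 mm above, shoulder 94 to 100 mm high, then a threaded neck 59 mm across, mouth 140 mm above the bench. Origin: centre of the underside, on the screw axis; z up. With 2 mm sideways play the cap turns about this axis.
- tray: low square aluminium tray, fixed, empty: 210 mm by 210 mm, rim 12 mm high, walls 4 mm, inner floor 5 mm above the bench. Origin: centre of its underside; z up.
Not all that is in view belongs to the job. Leave any turquoise look-alike of the cap alone.

How it is judged:
By the outcome, as a careful person would: the job done as asked, in the order asked, and still so for the second after the job is handed in, with the robot touching nothing.
It also fails if it takes over 72 s, if anything falls off the work surface, if the arm or the gripper's body presses on something with over 40 N, if the wrist force passes 120 N, or if a joint passes its speed limit or range.

### The arm

A 6-joint arm with a two-finger parallel gripper is mounted at the origin on the work surface. World frame = base frame: x ahead of the robot, y to its left, z up, the work surface at z = 0. Lengths are in m, angles in rad, forces in N, time in s.
With the tool pointing down it reaches from about 0.325 to 0.9 m from the base axis. Payload 6.1 kg.
Tool frame: the origin (TCP) lies at the very end of the fingers, on their centre line; the grasp point (between the pads) lies 19 mm behind it; z points along the fingers, y is the line along which they close (so a half turn about z gives the same grasp; the last joint's range is limited). The gripper opens to 85 mm and grips with 20 to 120 N. Pads are 22 mm wide; open, the fingers measure 114 mm over their backs; the gripper's body (76 mm by 85 mm) begins 54 mm behind the grasp point. The pads swing forward as they close: fully open they stand 13 mm farther back than shut.
Start: joints at [-1.414, 0.22, 1.526, -0, 1.395, -0.126], TCP at [0.174, -0.6, 0.231] pointing down, gripper open.
Joint ranges: [-2.98, 2.98], [-0.91, 2.08], [0.09, 2.57], [-1.24, 4.39], [0.2, 2.65], [-2.68, 2.68]. Speed limits (rad/s): [2.57, 2.57, 3.01, 3.14, 3.14, 3.14].

### API

Orientations are given as a unit quaternion [w, x, y, z].
In Python, from rig import * gives the robot as it stands.
- The arm moves only by the tool play_rows, never from a script. Its argument "targets" is a list of rows, each a list of 7 numbers: the shift along the world's x, y, z in units of 30 mm (1.0 is 30 mm), then the turn, a rotation vector about the world's x, y, z in units of 5 degrees (1.0 is 5 degrees), then the closure in counts, from 0 (fully open) to 255 (shut). A call has 1 to 20 rows; each row shifts and turns the commanded pose from where the row before left it; what a row does not reach is not made up. A row lasts 1/10 s, in which the tool goes at most 50 mm and 8.59 degrees, less where a joint would pass 70% of its speed; a pose out of reach is approached as far as the arm can. A call is refused whole if a number of a shift passes 1 or a number of a turn 1, either way. A call with a gripper value outside its range is refused whole. The fingers move at their own pace and stop on an object; "force" is the grip in N (left out, the last holds). Time passes only in rows, so rows that do not move let the fingers close. It gives the time, the measured TCP pose, the force, the opening and the grip force at its end, in the units of the state.
- sense(): the state, without advancing time (a new reading comes with each control period).
- snapshot(name): name is "scene" or "side" or "wrist"; returns the picture (384x512x3 uint8, blue, green, red); there is no depth.
- calibration(name): a dict with "mtx" (3x3 intrinsics, pixels), "D" ([k1, k2, p1, p2, k3] as OpenCV has them; the pictures are not rectified), "camera_from_world" (4x4, takes a point from world to camera coordinates). Camera axes: x right, y up, looking along -z (the intrinsics and any distortion apply to the point x, -y, -z); pixel columns grow to the right and rows downward; lengths in m; the calibration is good to about 2 mm. A picture is of the moment at which its call begins: read the wrist's pose just before it. calibration takes no time and is no camera call; for the wrist camera it gives the pose at the moment of the call.
- sign_off(): hands the job in; it is judged then, once.
Trained networks look in the newest picture that a camera, given by its name, has taken for a name from the list of things; names that differ only in an ending like _2 or _b are one class to them, and where a whole thing is asked for, a point or a joint stands for the part that bears it (a point fixed in the world has none). Each returns a list of dicts, best first, with "conf" (0 to 1); they miss things now and then, are a little off and sometimes report something else, mostly with a low value. They report only what shows in the picture. A call takes as long as a camera call. They do not tell look-alikes from the thing itself.
- trace(camera, target): "mask" (384x512 bool, what is visible of it) and "box" ([left, top, right, bottom] in pixels, round what is visible of it).
- pinpoint(camera, target): "xy" ([column, row] in pixels: a listed point, or the origin of a listed thing).
The state is a dict: "t": time; "joint_positions": joint angles; "dq": joint speeds; "tau": joint torques, N m; "tool_pos": TCP position; "eef_rot": TCP orientation; "ft_force": force on the tool from outside, world axes, zero at the start; "torque": the same for the moment, N m; "opening": finger opening in m; "grip_force": force on a finger pad.
Only numpy, scipy, OpenCV 4.12 (cv2) and the standard library are available. Lean on these libraries where they do the work, as an engineer would, in place of code of your own. Each camera call takes 0.05 s, during which the arm holds its last target. There are 200 camera calls.

## Working session

There is one attempt and no reset: what is moved stays moved. The work goes in short steps, Python scripts to look and compute and a tool call to move; the robot and the scene stay as the last step left them, time stands still between calls to the robot, and variables do not carry over. Pictures are saved under pics/ and viewed, at most 10 in all, crops included, and the job is handed in when it is done.

Besides the shell and the picture viewer there is one more tool, called by a JSON object that holds its "fn" and its "kwargs", one argument or row to a line. play_rows: Moves the arm, as the interface text tells. Its arguments: {"type":"object","properties":{"targets":{"type":"array"},"force":{"type":"number"}},"required":["targets"]}

```bash
mkdir -p pics; cat > h.py <<'E'
from rig import *
import numpy as np, cv2
def ray(cam,xy):
    c=calibration(cam); M=np.array(c["camera_from_world"]); 
    u=cv2.undistortPoints(np.array([[xy]],float),np.array(c["mtx"]),np.array(c["D"],float))[0,0]
    R=M[:3,:3]; o=-R.T@M[:3,3]; d=R.T@np.array([u[0],-u[1],-1.]); return o,d/np.linalg.norm(d)
def atz(cam,xy,z):
    o,d=ray(cam,xy); return o+d*(z-o[2])/d[2]
def tri(pairs):
    A=np.zeros((3,3));b=np.zeros(3)
    for o,d in pairs:
        P=np.eye(3)-np.outer(d,d);A+=P;b+=P@o
    p=np.linalg.solve(A,b); return p,[np.linalg.norm((np.eye(3)-np.outer(d,d))@(p-o)) for o,d in pairs]
E
python3 - <<'E'
from h import *
np.set_printoptions(precision=4,suppress=True)
ims=[]
for c in ["scene","side"]:
    im=snapshot(c); cv2.imwrite(f"pics/{c}1.png",im)
    for t in ["cap","crank_grip","press","tray"]:
        r=pinpoint(c,t)
        print(c,t,[(np.round(q["xy"],1),round(q["conf"],2)) for q in r])
        for q in r[:2]:
            print("   ",atz(c,q["xy"],{"cap":.103,"crank_grip":.177,"press":0,"tray":0}[t]))
print(sense())
E
```

```text
scene cap [(array([281.6, 191.4]), 0.89), (array([358. , 229.8]), 0.88), (array([266.8, 269.3]), 0.88), (array([351.5, 188.2]), 0.81)]
    [0.443  0.0582 0.103 ]
    [0.5327 0.2254 0.103 ]
scene crank_grip [(array([265.4, 164. ]), 0.92), (array([243.1, 270. ]), 0.72), (array([336. , 170.1]), 0.62), (array([341.2, 195.2]), 0.61)]
    [0.4302 0.0186 0.177 ]
    [ 0.6853 -0.0028  0.177 ]
scene press [(array([348.8, 256.6]), 0.89)]
    [0.5397 0.2249 0.    ]
scene tray [(array([182.7, 224.4]), 0.7)]
    [ 0.4851 -0.1749  0.    ]
side cap [(array([175.2, 144. ]), 0.95), (array([267.9, 107.1]), 0.78), (array([305.7, 194.9]), 0.71), (array([196.5, 203.7]), 0.68)]
    [0.3411 0.1441 0.103 ]
    [0.5476 0.2252 0.103 ]
side crank_grip [(array([174.6, 137.6]), 0.94), (array([333.1, 194.8]), 0.71), (array([175.2, 201.9]), 0.61), (array([248.2,  94.6]), 0.55)]
    [0.3476 0.088  0.177 ]
    [ 0.6058 -0.0878  0.177 ]
side press [(array([269.4, 140.2]), 0.84)]
    [ 0.5522  0.2232 -0.    ]
side tray [(array([270.4, 300.2]), 0.92)]
    [ 0.4872 -0.179   0.    ]
{'t': 0.5, 'joint_positions': array([-1.4141,  0.2204,  1.5266, -0.    ,  1.3947, -0.1261]), 'dq': array([ 0.002 , -0.0018,  0.0008, -0.    ,  0.0008, -0.0007]), 'tau': array([ -0.0003, -49.6315, -38.9319,  -0.0001,   0.0021,   0.    ]), 'tool_pos': array([ 0.1744, -0.6001,  0.2313]), 'eef_rot': array([-0.    ,  0.99  ,  0.1409, -0.    ]), 'ft_force': array([0.1525, 0.173 , 0.0116]), 'torque': array([0.01  , 0.0161, 0.0265]), 'grip_force': 0.0, 'opening': 0.08538519175324885}
```

View pics/scene1.png

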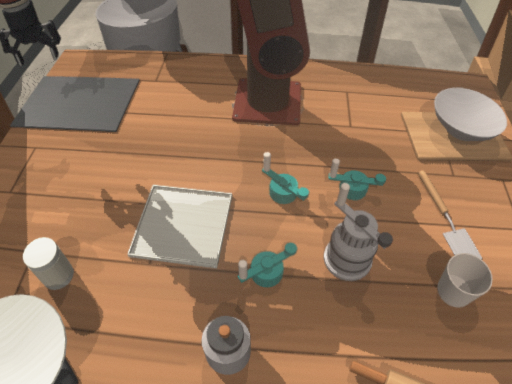

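View pics/side1.png

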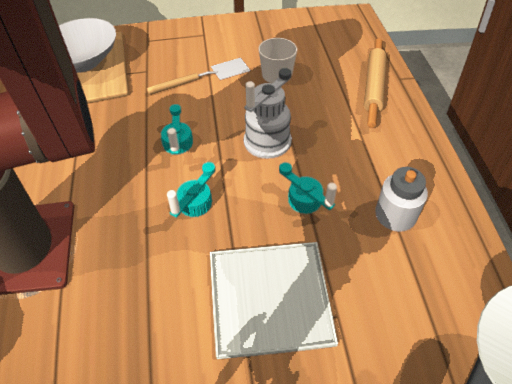

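The steel press is at scene (349,257), with its grip at scene (343,195) and side (249,95). The three turquoise caps stand on the bench, and the tray is at scene (183,225).

```bash
python3 - <<'E'
from h import *
np.set_printoptions(precision=4,suppress=True)
P={"cap":((358,229.8),(267.9,107.1)),"grip":((341.2,195.2),(248.2,94.6)),"press":((348.8,256.6),(269.4,140.2)),"tray":((182.7,224.4),(270.4,300.2)),"lk1":((281.6,191.4),(196.5,203.7))}
for k,(a,b) in P.items(): print(k,*tri([ray("scene",a),ray("side",b)]))
# tray centre from mask
for c in ["scene","side"]:
    m=trace(c,"tray")[0]["mask"].astype(np.uint8)
    r=cv2.approxPolyDP(cv2.convexHull(max(cv2.findContours(m,0,2)[0],key=cv2.contourArea)),12,True)[:,0]
    q=[atz(c,p.astype(float),.010) for p in r]; print(c,np.array(q),np.mean(q,0))
E
```

```text
cap [0.5435 0.2196 0.1129] [np.float64(0.004406934139713865), np.float64(0.004406934139713929)]
grip [0.5009 0.1793 0.1806] [np.float64(0.0029530230667710864), np.float64(0.0029530230667710825)]
press [0.5485 0.2198 0.0085] [np.float64(0.004311288387104853), np.float64(0.0043112883871050615)]
tray [ 0.486  -0.1766 -0.0015] [np.float64(0.002125767685344933), np.float64(0.0021257676853449876)]
lk1 [0.3683 0.059  0.0073] [np.float64(0.001809800380679049), np.float64(0.001809800380679017)]
scene [[ 0.3777 -0.2741  0.01  ]
 [ 0.3885 -0.0652  0.01  ]
 [ 0.5975 -0.0759  0.01  ]
 [ 0.5899 -0.2816  0.01  ]] [ 0.4884 -0.1742  0.01  ]
side [[ 0.5954 -0.0744  0.01  ]
 [ 0.586  -0.2861  0.01  ]
 [ 0.3789 -0.2774  0.01  ]
 [ 0.3871 -0.0657  0.01  ]] [ 0.4868 -0.1759  0.01  ]
```

{"fn": "play_rows", "kwargs": {
  "targets": [
    [0.4,1,0.5,0,0,0,0],
    [0.4,1,0.5,0,0,0,0],
    [0.4,1,0.5,0,0,0,0],
    [0.4,1,0.5,0,0,0,0],
    [0.4,1,0.5,0,0,0,0],
    [0.4,1,0.5,0,0,0,0],
    [0.4,1,0,0,0,0,0],
    [0.4,1,0,0,0,0,0],
    [0.4,1,0,0,0,0,0],
    [0.4,1,0,0,0,0,0],
    [0.4,1,0,0,0,0,0],
    [0.4,1,0,0,0,0,0],
    [0.4,1,0,0,0,0,0],
    [0.4,1,0,0,0,0,0],
    [0.4,1,0,0,0,0,0],
    [0.4,1,0,0,0,0,0],
    [0.4,1,0,0,0,0,0],
    [0.4,1,0,0,0,0,0]
  ]
}}

```text
t: 2.4
tool_pos: [0.3907, -0.0589, 0.3216]
eef_rot: [0.0, 0.99, 0.141, 0.0]
ft_force: [0.3, -0.6, 0.7]
opening: 0.0852
grip_force: 0.0
```

{"fn": "play_rows", "kwargs": {
  "targets": [
    [0.5,1,0,0,0,0,0],
    [0.5,1,0,0,0,0,0],
    [0.5,1,0,0,0,0,0],
    [0.5,1,0,0,0,0,0],
    [0.5,1,0,0,0,0,0],
    [0.4,1,0,0,0,0,0],
    [0.4,1,0,0,0,0,0],
    [0,0,0,0,0,0,0],
    [0,0,0,0,0,0,0]
  ]
}}

```text
t: 3.3
tool_pos: [0.4892, 0.1501, 0.3211]
eef_rot: [0.0, 0.99, 0.142, -0.0]
ft_force: [-0.7, 0.2, -0.2]
opening: 0.0854
grip_force: 0.0
```

```bash
python3 - <<'E'
from h import *
np.set_printoptions(precision=4,suppress=True)
print(sense()["tool_pos"])
im=snapshot("wrist"); cv2.imwrite("pics/w1.png",im)
M=np.array(calibration("wrist")["camera_from_world"]); print(-M[:3,:3].T@M[:3,3],M[:3,:3])
for t,z in [("cap",.108),("crank_grip",.182),("press",0)]:
    for q in pinpoint("wrist",t)[:3]: print(t,q["xy"],round(q["conf"],2),atz("wrist",q["xy"],z))
E
```

```text
[0.4892 0.1501 0.3211]
[0.5622 0.1692 0.464 ] [[ 0.2795 -0.9602  0.0011]
 [ 0.9167  0.2665 -0.2978]
 [ 0.2857  0.0842  0.9546]]
cap [186.5, 219.9] 0.84 [0.388  0.2271 0.108 ]
cap [218.7, 115.1] 0.83 [0.541  0.2168 0.108 ]
cap [344.6, 113.8] 0.67 [0.5875 0.0633 0.108 ]
crank_grip [310.9, 281.2] 0.84 [0.3866 0.0523 0.182 ]
crank_grip [213.5, 250.4] 0.75 [0.395  0.1766 0.182 ]
crank_grip [399.6, 101.3] 0.59 [0.6097 0.0358 0.182 ]
press [217.0, 115.1] 0.67 [0.5341 0.2339 0.    ]
```

View pics/w1.png

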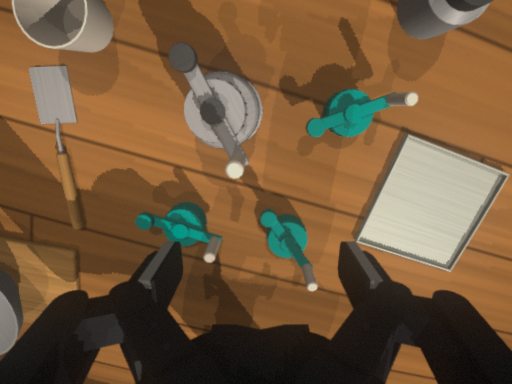

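The steel cap's grip top is at about (235,170), its hub at (211,108) and its counterweight at (182,57).

```bash
python3 - <<'E'
from h import *
np.set_printoptions(precision=4,suppress=True)
im=snapshot("wrist"); cv2.imwrite("pics/w2.png",cv2.resize(im[30:190,150:280],None,fx=4,fy=3.7,interpolation=cv2.INTER_CUBIC) if 0 else cv2.resize(im[40:190,150:290],None,fx=4,fy=4,interpolation=cv2.INTER_CUBIC))
print("gtop",atz("wrist",(235,170),.209),"hub",atz("wrist",(211,108),.155),"cw",atz("wrist",(182,56),.167))
for c in ["scene","side"]:
    im=snapshot(c); x,y=(310,170) if c=="scene" else (225,60)
    cv2.imwrite(f"pics/{c}2.png",cv2.resize(im[y:y+120,x:x+100],None,fx=5,fy=5,interpolation=cv2.INTER_CUBIC))
a=cv2.imread("pics/scene2.png")[:600];b=cv2.imread("pics/side2.png")
E
```

```text
gtop [0.5018 0.1758 0.209 ] hub [0.5491 0.2202 0.155 ] cw [0.5908 0.2582 0.167 ]
```

View pics/w2.png

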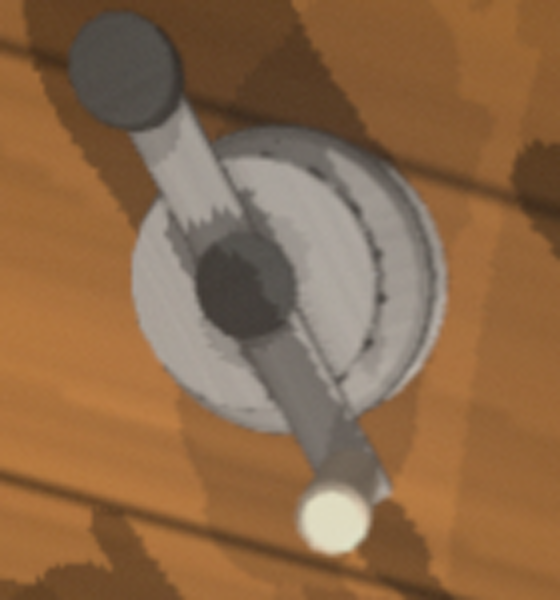

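View pics/side2.png

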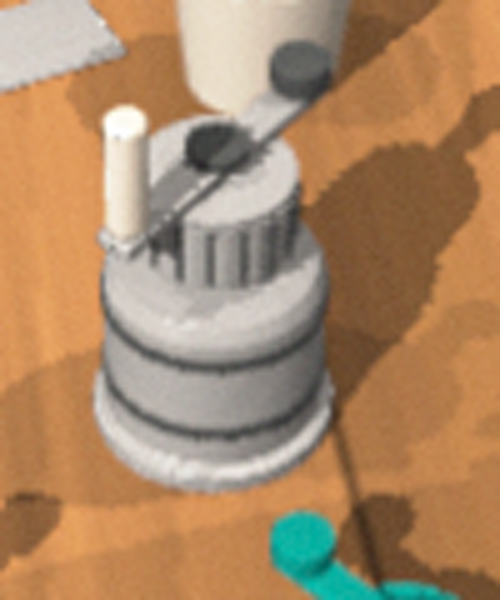

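The crops give these pixels. Wrist: grip top (233,170), hub (211.5,111), counterweight (180.5,57). Side: grip top (250,84.4), hub (268.4,89), counterweight (285,72).

```bash
python3 - <<'E'
from h import *
np.set_printoptions(precision=4,suppress=True)
for n,w,s in [("gtop",(233.2,170),(250,84)),("hub",(211.5,111),(268.4,89)),("cw",(180.5,57.5),(285.2,72))]:
    print(n,*tri([ray("wrist",w),ray("side",s)]))
# base ring of the press: fit ellipse centre via mask bottoms
E
```

```text
gtop [0.5025 0.1774 0.2121] [np.float64(0.00031627668593546483), np.float64(0.0003162766859356318)]
hub [0.5466 0.2183 0.1601] [np.float64(0.0001537564678033496), np.float64(0.00015375646780317004)]
cw [0.5895 0.2589 0.1688] [np.float64(0.0005902971909325582), np.float64(0.0005902971909326322)]
```

{"fn": "play_rows", "kwargs": {
  "targets": [
    [0.44,0.91,-0.4,0,0,0,0],
    [0,0,-0.8,0,0,0,0],
    [0,0,-0.8,0,0,0,0],
    [0,0,-0.8,0,0,0,0],
    [0,0,-0.8,0,0,0,0],
    [0,0,-0.8,0,0,0,0],
    [0,0,-0.57,0,0,0,0],
    [0,0,0,0,0,0,0],
    [0,0,0,0,0,0,0]
  ],
  "force": 60
}}

```text
t: 4.55
tool_pos: [0.5027, 0.1768, 0.1726]
eef_rot: [0.0, 0.99, 0.141, -0.0]
ft_force: [0.5, 0.5, 0.4]
opening: 0.0852
grip_force: 0.0
```

{"fn": "play_rows", "kwargs": {
  "targets": [
    [0,0,0,0,0,0,90],
    [0,0,0,0,0,0,140],
    [0,0,0,0,0,0,180],
    [0,0,0,0,0,0,210],
    [0,0,0,0,0,0,230],
    [0,0,0,0,0,0,255],
    [0,0,0,0,0,0,255],
    [0,0,0,0,0,0,255],
    [0,0,0,0,0,0,255]
  ]
}}

```text
t: 5.45
tool_pos: [0.5028, 0.1772, 0.1726]
eef_rot: [-0.0, 0.99, 0.141, 0.0]
ft_force: [0.2, 0.1, 3.3]
opening: 0.0164
grip_force: 58.6
```

```bash
python3 - <<'E'
from h import *
s=sense(); print(s["tool_pos"],s["ft_force"],s["opening"],s["grip_force"],s["joint_positions"],s["torque"])
im=snapshot("wrist"); sd=snapshot("side")[40:170,180:350]
cv2.imwrite("pics/g1.png",np.vstack([cv2.resize(im[60:360,60:460],(400,300)),cv2.resize(sd,(400,300))]))
# relative circle rows: centre c, from angle a0, 9 deg/row
E
```

```text
[0.50284016 0.17716827 0.17258842] [0.21226385 0.07249483 3.32674592] 0.01636291844106587 58.56940511497669 [1.90784590e-01 5.08706262e-02 1.82734864e+00 1.41768527e-06
 1.26272063e+00 1.47879403e+00] [ 0.11431644  0.09708168 -0.00829469]
```

View pics/g1.png

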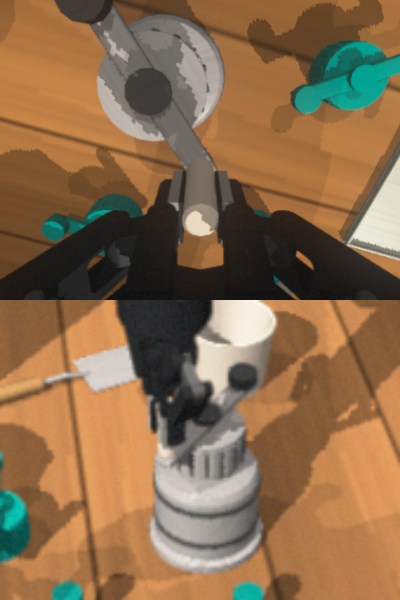

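```bash
python3 - <<'E'
import numpy as np
a=np.radians(223+9*np.arange(41)); x=np.cos(a)*2;y=np.sin(a)*2
print([[round(p,3),round(q,3)] for p,q in zip(np.diff(x),np.diff(y))])
E
```

```text
[[np.float64(0.231), np.float64(-0.212)], [np.float64(0.262), np.float64(-0.173)], [np.float64(0.286), np.float64(-0.13)], [np.float64(0.302), np.float64(-0.084)], [np.float64(0.312), np.float64(-0.036)], [np.float64(0.314), np.float64(0.014)], [np.float64(0.308), np.float64(0.063)], [np.float64(0.294), np.float64(0.11)], [np.float64(0.273), np.float64(0.155)], [np.float64(0.246), np.float64(0.195)], [np.float64(0.212), np.float64(0.231)], [np.float64(0.173), np.float64(0.262)], [np.float64(0.13), np.float64(0.286)], [np.float64(0.084), np.float64(0.302)], [np.float64(0.036), np.float64(0.312)], [np.float64(-0.014), np.float64(0.314)], [np.float64(-0.063), np.float64(0.308)], [np.float64(-0.11), np.float64(0.294)], [np.float64(-0.155), np.float64(0.273)], [np.float64(-0.195), np.float64(0.246)], [np.float64(-0.231), np.float64(0.212)], [np.float64(-0.262), np.float64(0.173)], [np.float64(-0.286), np.float64(0.13)], [np.float64(-0.302), np.float64(0.084)], [np.float64(-0.312), np.float64(0.036)], [np.float64(-0.314), np.float64(-0.014)], [np.float64(-0.308), np.float64(-0.063)], [np.float64(-0.294), np.float64(-0.11)], [np.float64(-0.273), np.float64(-0.155)], [np.float64(-0.246), np.float64(-0.195)], [np.float64(-0.212), np.float64(-0.231)], [np.float64(-0.173), np.float64(-0.262)], [np.float64(-0.13), np.float64(-0.286)], [np.float64(-0.084), np.float64(-0.302)], [np.float64(-0.036), np.float64(-0.312)], [np.float64(0.014), np.float64(-0.314)], [np.float64(0.063), np.float64(-0.308)], [np.float64(0.11), np.float64(-0.294)], [np.float64(0.155), np.float64(-0.273)], [np.float64(0.195), np.float64(-0.246)]]
```

{"fn": "play_rows", "kwargs": {
  "targets": [
    [0.231,-0.212,0.008,0,0,0,255],
    [0.262,-0.173,0.008,0,0,0,255],
    [0.286,-0.13,0.008,0,0,0,255],
    [0.302,-0.084,0.008,0,0,0,255],
    [0.312,-0.036,0.008,0,0,0,255]
  ]
}}

```text
t: 6.05
tool_pos: [0.5448, 0.1582, 0.1727]
eef_rot: [-0.001, 0.99, 0.141, -0.001]
ft_force: [-2.2, 8.4, -1.7]
opening: 0.0163
grip_force: 58.6
```

{"fn": "play_rows", "kwargs": {
  "targets": [
    [0.314,0.014,0.01,0,0,0,255],
    [0.308,0.063,0.01,0,0,0,255],
    [0.294,0.11,0.01,0,0,0,255],
    [0.273,0.155,0.01,0,0,0,255],
    [0.246,0.195,0.01,0,0,0,255],
    [0.212,0.231,0.01,0,0,0,255],
    [0.173,0.262,0.01,0,0,0,255],
    [0.13,0.286,0.01,0,0,0,255],
    [0.084,0.302,0.01,0,0,0,255],
    [0.036,0.312,0.01,0,0,0,255],
    [-0.014,0.314,0.01,0,0,0,255],
    [-0.063,0.308,0.01,0,0,0,255],
    [-0.11,0.294,0.01,0,0,0,255],
    [-0.155,0.273,0.01,0,0,0,255],
    [-0.195,0.246,0.01,0,0,0,255]
  ]
}}

```text
t: 7.55
tool_pos: [0.5903, 0.2599, 0.1783]
eef_rot: [-0.0, 0.99, 0.141, 0.001]
ft_force: [0.3, -1.0, -2.4]
opening: 0.0165
grip_force: 58.7
```

```bash
python3 - <<'E'
from h import *
s=sense(); print(s["tool_pos"],s["ft_force"],s["opening"],s["joint_positions"],s["torque"])
E
```

```text
[0.59031387 0.25990709 0.17829124] [ 0.284158   -1.00867427 -2.43333212] 0.016486650380263507 [2.92563724e-01 3.05868555e-01 1.52485618e+00 3.65824753e-05
 1.30963040e+00 1.58038848e+00] [-0.09107338 -0.05116713  0.01785621]
```

{"fn": "play_rows", "kwargs": {
  "targets": [
    [-0.231,0.212,0.008,0,0,0,255],
    [-0.262,0.173,0.008,0,0,0,255],
    [-0.286,0.13,0.008,0,0,0,255],
    [-0.302,0.084,0.008,0,0,0,255],
    [-0.312,0.036,0.008,0,0,0,255],
    [-0.314,-0.014,0.008,0,0,0,255],
    [-0.308,-0.063,0.008,0,0,0,255],
    [-0.294,-0.11,0.008,0,0,0,255],
    [-0.273,-0.155,0.008,0,0,0,255],
    [-0.246,-0.195,0.008,0,0,0,255],
    [-0.212,-0.231,0.008,0,0,0,255],
    [-0.173,-0.262,0.008,0,0,0,255],
    [-0.13,-0.286,0.008,0,0,0,255],
    [-0.084,-0.302,0.008,0,0,0,255],
    [-0.036,-0.312,0.008,0,0,0,255],
    [0.014,-0.314,0.008,0,0,0,255],
    [0.063,-0.308,0.008,0,0,0,255],
    [0.11,-0.294,0.008,0,0,0,255],
    [0.155,-0.273,0.008,0,0,0,255],
    [0.195,-0.246,0.008,0,0,0,255]
  ]
}}

```text
t: 9.55
tool_pos: [0.5031, 0.1763, 0.1827]
eef_rot: [0.0, 0.99, 0.141, 0.0]
ft_force: [-1.0, 0.3, -2.0]
opening: 0.0168
grip_force: 58.7
```

{"fn": "play_rows", "kwargs": {
  "targets": [
    [0.231,-0.212,0.008,0,0,0,255],
    [0.262,-0.173,0.008,0,0,0,255],
    [0.286,-0.13,0.008,0,0,0,255],
    [0.302,-0.084,0.008,0,0,0,255],
    [0.312,-0.036,0.008,0,0,0,255],
    [0.314,0.014,0.008,0,0,0,255],
    [0.308,0.063,0.008,0,0,0,255],
    [0.294,0.11,0.008,0,0,0,255],
    [0.273,0.155,0.008,0,0,0,255],
    [0.246,0.195,0.008,0,0,0,255],
    [0.212,0.231,0.008,0,0,0,255],
    [0.173,0.262,0.008,0,0,0,255],
    [0.13,0.286,0.008,0,0,0,255],
    [0.084,0.302,0.008,0,0,0,255],
    [0.036,0.312,0.008,0,0,0,255],
    [-0.014,0.314,0.008,0,0,0,255],
    [-0.063,0.308,0.008,0,0,0,255],
    [-0.11,0.294,0.008,0,0,0,255],
    [-0.155,0.273,0.008,0,0,0,255],
    [-0.195,0.246,0.008,0,0,0,255]
  ]
}}

```text
t: 11.55
tool_pos: [0.5904, 0.2599, 0.188]
eef_rot: [-0.0, 0.99, 0.141, 0.001]
ft_force: [-0.5, -0.3, -2.2]
opening: 0.0167
grip_force: 58.9
```

{"fn": "play_rows", "kwargs": {
  "targets": [
    [-0.231,0.212,0.008,0,0,0,255],
    [-0.262,0.173,0.008,0,0,0,255],
    [-0.286,0.13,0.008,0,0,0,255],
    [-0.302,0.084,0.008,0,0,0,255],
    [-0.312,0.036,0.008,0,0,0,255],
    [-0.314,-0.014,0.008,0,0,0,255],
    [-0.308,-0.063,0.008,0,0,0,255],
    [-0.294,-0.11,0.008,0,0,0,255],
    [-0.273,-0.155,0.008,0,0,0,255],
    [-0.246,-0.195,0.008,0,0,0,255],
    [-0.212,-0.231,0.008,0,0,0,255],
    [-0.173,-0.262,0.008,0,0,0,255],
    [-0.13,-0.286,0.008,0,0,0,255],
    [-0.084,-0.302,0.008,0,0,0,255],
    [-0.036,-0.312,0.008,0,0,0,255],
    [0.014,-0.314,0.008,0,0,0,255],
    [0.063,-0.308,0.008,0,0,0,255],
    [0.11,-0.294,0.008,0,0,0,255],
    [0.155,-0.273,0.008,0,0,0,255],
    [0.195,-0.246,0.008,0,0,0,255]
  ]
}}

```text
t: 13.55
tool_pos: [0.5031, 0.1763, 0.1923]
eef_rot: [0.0, 0.99, 0.141, 0.0]
ft_force: [-0.4, 0.1, -3.4]
opening: 0.0167
grip_force: 58.9
```

{"fn": "play_rows", "kwargs": {
  "targets": [
    [0.231,-0.212,0.008,0,0,0,255],
    [0.262,-0.173,0.008,0,0,0,255],
    [0.286,-0.13,0.006,0,0,0,255],
    [0.302,-0.084,0.004,0,0,0,255],
    [0.312,-0.036,0,0,0,0,255],
    [0.314,0.014,0,0,0,0,255],
    [0.2,0.04,0,0,0,0,255],
    [0,0,0,0,0,0,255],
    [0,0,0,0,0,0,255]
  ]
}}

```text
t: 14.45
tool_pos: [0.5599, 0.1603, 0.1929]
eef_rot: [-0.0, 0.99, 0.141, -0.0]
ft_force: [-1.9, 4.5, -2.3]
opening: 0.0163
grip_force: 59.2
```

{"fn": "play_rows", "kwargs": {
  "targets": [
    [0,0,0.05,0,0,0,255],
    [0,0,0.05,0,0,0,255],
    [0,0,0.05,0,0,0,255],
    [0,0,0,0,0,0,255],
    [0,0,0,0,0,0,255]
  ]
}}

```text
t: 14.95
tool_pos: [0.559, 0.1602, 0.1966]
eef_rot: [-0.0, 0.99, 0.141, -0.001]
ft_force: [-2.4, 5.0, -5.2]
opening: 0.0166
grip_force: 58.7
```

{"fn": "play_rows", "kwargs": {
  "targets": [
    [-0.02,0.04,0.05,0,0,0,255],
    [0,0,0.05,0,0,0,255],
    [0,0,0.05,0,0,0,255],
    [0,0,0,0,0,0,255],
    [0,0,0,0,0,0,255]
  ]
}}

```text
t: 15.45
tool_pos: [0.5596, 0.1605, 0.2025]
eef_rot: [0.0, 0.99, 0.141, 0.0]
ft_force: [-1.0, -0.5, -3.2]
opening: 0.0165
grip_force: 59.1
```

```bash
python3 - <<'E'
from h import *
s=sense(); print(s["tool_pos"],s["ft_force"],s["torque"])
im=snapshot("scene")[130:290,280:440]; sd=snapshot("side")[30:170,190:350]
cv2.imwrite("pics/l1.png",np.hstack([cv2.resize(im,(400,400)),cv2.resize(sd,(400,350))[:350] if 0 else cv2.resize(sd,(400,400))]))
E
```

```text
[0.55963429 0.16047889 0.20253257] [-0.99057228 -0.5297093  -3.23961147] [-0.16741105  0.01379521 -0.01404787]
```

View pics/l1.png

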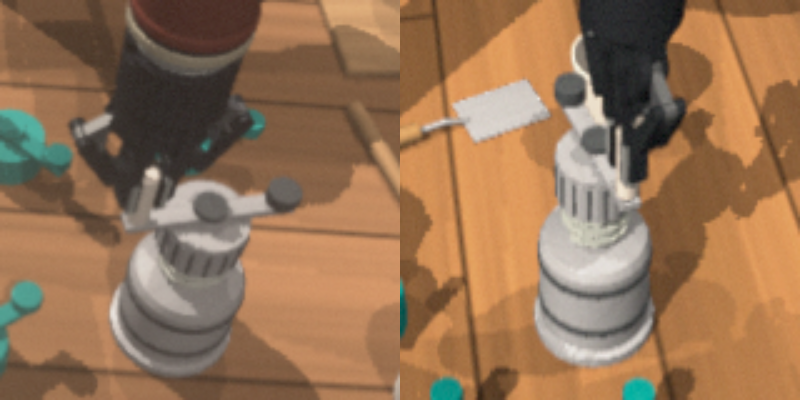

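{"fn": "play_rows", "kwargs": {
  "targets": [
    [0,0,0.1,0,0,0,255],
    [0,0,0.15,0,0,0,255],
    [0,0,0.2,0,0,0,255],
    [0,0,0.2,0,0,0,255],
    [0,0,0.2,0,0,0,255],
    [0,0,0.2,0,0,0,255],
    [0,0,0.2,0,0,0,255],
    [0,0,0.2,0,0,0,255],
    [0,0,0.1,0,0,0,255],
    [0,0,0,0,0,0,255]
  ]
}}

```text
t: 16.55
tool_pos: [0.5595, 0.161, 0.2493]
eef_rot: [-0.0, 0.99, 0.141, 0.001]
ft_force: [-0.5, -0.9, -2.4]
opening: 0.0164
grip_force: 59.1
```

{"fn": "play_rows", "kwargs": {
  "targets": [
    [-0.02,-0.1,0,0,0,0,255],
    [-0.03,-0.2,0,0,0,0,255],
    [-0.05,-0.3,0,0,0,0,255],
    [-0.06,-0.4,0,0,0,0,255],
    [-0.08,-0.5,0,0,0,0,255],
    [-0.08,-0.5,0,0,0,0,255],
    [-0.08,-0.5,0,0,0,0,255],
    [-0.08,-0.5,0,0,0,0,255],
    [-0.08,-0.5,0,0,0,0,255],
    [-0.08,-0.5,0,0,0,0,255],
    [-0.08,-0.5,0,0,0,0,255],
    [-0.08,-0.5,0,0,0,0,255],
    [-0.08,-0.5,0,0,0,0,255],
    [-0.08,-0.5,0,0,0,0,255],
    [-0.08,-0.5,0,0,0,0,255],
    [-0.08,-0.5,0,0,0,0,255],
    [-0.08,-0.5,0,0,0,0,255],
    [-0.08,-0.5,0,0,0,0,255],
    [-0.08,-0.5,0,0,0,0,255],
    [-0.08,-0.5,0,0,0,0,255]
  ]
}}

```text
t: 18.55
tool_pos: [0.5158, -0.1103, 0.2486]
eef_rot: [-0.0, 0.99, 0.141, 0.0]
ft_force: [-0.1, 0.4, -2.4]
opening: 0.0166
grip_force: 59.1
```

{"fn": "play_rows", "kwargs": {
  "targets": [
    [-0.08,-0.5,0,0,0,0,255],
    [-0.08,-0.5,0,0,0,0,255],
    [-0.08,-0.5,0,0,0,0,255],
    [-0.08,-0.5,0,0,0,0,255],
    [-0.08,-0.5,0,0,0,0,255],
    [-0.06,-0.5,0,0,0,0,255],
    [-0.04,-0.4,0,0,0,0,255],
    [-0.02,-0.3,0,0,0,0,255],
    [0,-0.2,0,0,0,0,255],
    [0,-0.1,0,0,0,0,255],
    [0,0,0,0,0,0,255],
    [0,0,0,0,0,0,255]
  ]
}}

```text
t: 19.75
tool_pos: [0.5005, -0.2287, 0.2485]
eef_rot: [-0.0, 0.99, 0.141, -0.0]
ft_force: [0.6, -0.3, -2.2]
opening: 0.0165
grip_force: 59.1
```

```bash
python3 - <<'E'
from h import *
s=sense(); print(s["tool_pos"],s["ft_force"],s["torque"])
im=snapshot("wrist"); 
for q in pinpoint("wrist","cap")[:3]: print(q["xy"],q["conf"],atz("wrist",q["xy"],s["tool_pos"][2]-.0616))
sc=snapshot("scene")[120:300,90:290]; sd=snapshot("side")[180:380,180:360]
for c in ("scene","side"):
    for q in pinpoint(c,"cap")[:4]: print(c,q["xy"],q["conf"],atz(c,q["xy"],s["tool_pos"][2]-.0616))
cv2.imwrite("pics/c1.png",np.hstack([cv2.resize(im,(400,300)),cv2.resize(np.hstack([cv2.resize(sc,(200,200)),cv2.resize(sd,(200,200))]),(400,300) if 0 else (400,200))[:200] if 0 else cv2.resize(sd,(330,300))]))
E
```

```text
[ 0.50048932 -0.22870071  0.24852159] [ 0.6091386  -0.31821526 -2.19747559] [-0.10440758 -0.01706637 -0.04403096]
[89.4, 42.4] 0.78 [ 0.58450128 -0.08266004  0.18692159]
[186.6, 205.5] 0.64 [ 0.48584001 -0.17301396  0.18692159]
[54.3, 194.6] 0.59 [ 0.46439787 -0.06644069  0.18692159]
scene [281.2, 195.3] 0.84 [0.52006373 0.05608944 0.18692159]
scene [350.2, 188.9] 0.64 [0.4910704  0.19513675 0.18692159]
scene [169.8, 178.5] 0.57 [ 0.4970686  -0.17411916  0.18692159]
side [194.1, 205.2] 0.85 [ 0.37411637 -0.08174824  0.18692159]
side [272.7, 242.2] 0.77 [ 0.48856197 -0.17040601  0.18692159]
side [177.1, 144.8] 0.63 [0.35243365 0.05885128 0.18692159]
```

View pics/c1.png

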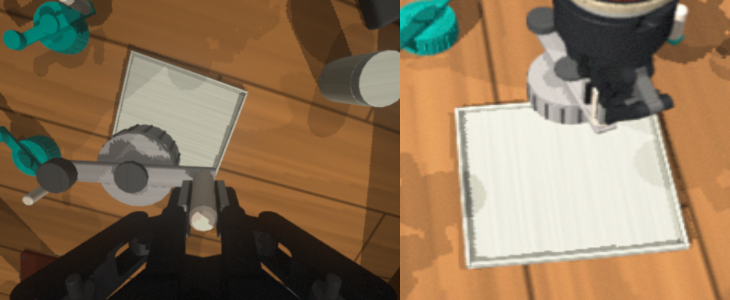

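The cap hangs level over the tray, centred near (0.488,-0.172). I'll shift it 4 mm in -y and lower it.

{"fn": "play_rows", "kwargs": {
  "targets": [
    [0,-0.13,-0.3,0,0,0,255],
    [0,0,-0.6,0,0,0,255],
    [0,0,-0.6,0,0,0,255],
    [0,0,-0.6,0,0,0,255],
    [0,0,-0.6,0,0,0,255],
    [0,0,-0.6,0,0,0,255],
    [0,0,-0.6,0,0,0,255],
    [0,0,-0.6,0,0,0,255],
    [0,0,-0.5,0,0,0,255],
    [0,0,-0.4,0,0,0,255],
    [0,0,-0.2,0,0,0,255],
    [0,0,-0.1,0,0,0,255],
    [0,0,0,0,0,0,255]
  ]
}}

```text
t: 21.35
tool_pos: [0.5005, -0.2331, 0.0776]
eef_rot: [0.0, 0.99, 0.141, 0.0]
ft_force: [-0.4, -0.2, -1.5]
opening: 0.0166
grip_force: 59.1
```

{"fn": "play_rows", "kwargs": {
  "targets": [
    [0,0,-0.05,0,0,0,255],
    [0,0,-0.05,0,0,0,255],
    [0,0,-0.05,0,0,0,255],
    [0,0,0,0,0,0,255]
  ]
}}

```text
t: 21.75
tool_pos: [0.5004, -0.233, 0.0731]
eef_rot: [0.0, 0.99, 0.141, 0.0]
ft_force: [-0.5, 1.1, -1.9]
opening: 0.0164
grip_force: 59.1
```

{"fn": "play_rows", "kwargs": {
  "targets": [
    [0,0,-0.04,0,0,0,255],
    [0,0,-0.04,0,0,0,255],
    [0,0,-0.04,0,0,0,255],
    [0,0,0,0,0,0,255]
  ]
}}

```text
t: 22.15
tool_pos: [0.5003, -0.2329, 0.0693]
eef_rot: [-0.0, 0.99, 0.141, -0.0]
ft_force: [0.6, -0.0, -1.2]
opening: 0.0162
grip_force: 59.1
```

{"fn": "play_rows", "kwargs": {
  "targets": [
    [0,0,-0.03,0,0,0,255],
    [0,0,-0.03,0,0,0,255],
    [0,0,0,0,0,0,255]
  ]
}}

```text
t: 22.45
tool_pos: [0.5008, -0.2334, 0.0687]
eef_rot: [0.0, 0.99, 0.141, 0.0]
ft_force: [-1.1, -0.0, 5.0]
opening: 0.0166
grip_force: 60.0
```

{"fn": "play_rows", "kwargs": {
  "targets": [
    [0,0,0,0,0,0,200],
    [0,0,0,0,0,0,160],
    [0,0,0,0,0,0,130],
    [0,0,0,0,0,0,130],
    [0,0,0,0,0,0,130],
    [0,0,0.3,0,0,0,130],
    [0,0,0.5,0,0,0,130],
    [0,0,0.8,0,0,0,130],
    [0,0,1,0,0,0,130],
    [0,0,1,0,0,0,130],
    [0,0,1,0,0,0,130],
    [0,0,1,0,0,0,130],
    [-0.5,-0.9,0,0,0,0,130],
    [-0.5,-0.9,0,0,0,0,130],
    [-0.5,-0.9,0,0,0,0,130],
    [-0.5,-0.9,0,0,0,0,130],
    [0,0,0,0,0,0,130]
  ]
}}

```text
t: 24.15
tool_pos: [0.4389, -0.344, 0.2375]
eef_rot: [0.001, 0.99, 0.139, 0.0]
ft_force: [0.4, -0.5, -0.4]
opening: 0.0415
grip_force: 0.0
```

```bash
python3 - <<'E'
from h import *
for c in ("scene","side"):
    im=snapshot(c); cv2.imwrite(f"pics/{c}9.png",im)
    for q in pinpoint(c,"cap")[:5]: print(c,q["xy"],q["conf"],atz(c,q["xy"],.005))
a=cv2.imread("pics/scene9.png")[120:310,90:290];b=cv2.imread("pics/side9.png")[190:380,170:370]
cv2.imwrite("pics/fin.png",np.hstack([cv2.resize(a,(400,380)),cv2.resize(b,(400,380))]))
E
```

```text
scene [350.4, 191.1] 0.97 [0.3474667  0.23879481 0.005     ]
scene [266.9, 270.2] 0.91 [0.59256879 0.0378317  0.005     ]
scene [282.3, 194.2] 0.84 [0.37360227 0.06237396 0.005     ]
scene [180.9, 223.1] 0.68 [ 0.4850543  -0.17870386  0.005     ]
side [175.9, 144.9] 0.77 [0.3332367 0.2373699 0.005    ]
side [305.0, 199.6] 0.76 [0.59693413 0.03514014 0.005     ]
```

View pics/fin.png

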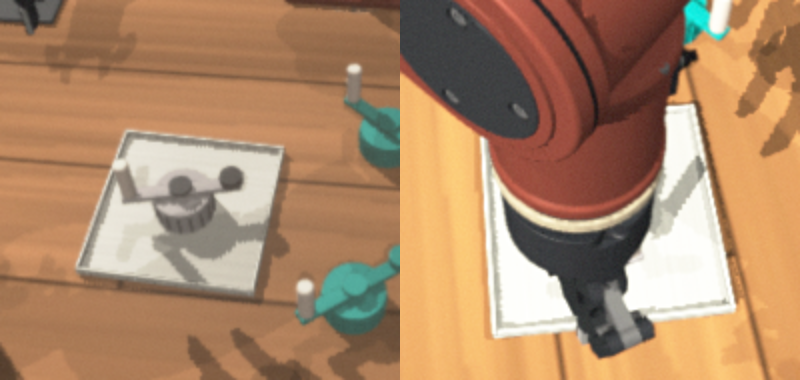

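The cap stands upright in the middle of the tray, at about (0.485,-0.178), and the gripper is clear of it.

```bash
python3 -c "
from rig import *
print(sign_off())"
```

```text
the job is handed in; nothing more can be done
None
```

The cap was cranked anticlockwise just over two turns until the thread let go and lifted straight off; it now stands upright within about 4 mm of the tray's middle, and the job was handed in after about 24 s of the 72 s allowed.

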